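# Sort the washed portioning tools

## Task

Put the washed portioning tools back in their white plastic trays, all standing upright on the tray floor: the two open steel rings in the divided tray, the big ring in its larger bay and the small ring in its smaller bay; both pressers side by side in the undivided square tray; and the funnel, spout up, in the round dish. Do not shift or tip the amber jar and the white timer that stand among them.

Things in the scene. Friction and masses are not known exactly. Their poses are not given: they have to be found in the camera images.
- big_ring: The wider of two plain steel rings (short upright tubes, open at both ends): 64 mm outer diameter, 58 mm inner, 55 mm high, about 0.12 kg. Loose, stands upright on the table at the start; origin at the centre of its underside, z up; round, so its yaw means nothing.
- small_ring: The narrower steel ring: 44 mm outer diameter, 38 mm inner, 55 mm high, about 0.08 kg. Loose, stands upright on the table at the start; origin at the centre of its underside, z up; round, so its yaw means nothing.
- big_presser: All-white plastic presser with the wider foot: disc 56 mm in diameter and 8 mm thick, with an upright round handle 20 mm in diameter up to 55 mm above the underside, about 0.14 kg. Loose, stands upright on the table at the start; origin at the centre of its underside, z up; round, so its yaw means nothing.
- small_presser: All-white plastic presser with the narrower foot: disc 38 mm in diameter and 8 mm thick, with the same upright handle, 20 mm in diameter up to 55 mm, about 0.09 kg. Loose, stands upright on the table at the start; origin at the centre of its underside, z up; round, so its yaw means nothing.
- funnel: Steel funnel standing mouth down, spout up: base 64 mm in diameter (to 4 mm high), a cone narrowing to 21 mm at 28 mm height, then a straight spout 21 mm in diameter up to 58 mm, about 0.11 kg. Loose, stands upright on the table at the start; origin at the centre of its underside, z up; round, so its yaw means nothing.
- ring_tray: Oblong white plastic tray, 98 mm (x) by 169 mm (y), with one cross wall as high as the rim. Larger bay at +y: 92 mm square inside, centre x = 0, y = +35.5 mm. Smaller bay at -y: 92 mm (x) by 68 mm (y) inside, centre x = 0, y = -47.5 mm. Fixed. Yaw within 0.3 rad. Floor and walls 3 mm thick, rim 15 mm above the table. Origin: centre of its underside, on the table.
- square_tray: The undivided square white plastic tray, 126 mm square outside, 120 mm inside. Fixed. Yaw within 0.3 rad. Floor and walls 3 mm thick, rim 15 mm above the table. Origin: centre of its underside, on the table.
- round_dish: The round white plastic dish, 102 mm outside diameter, 96 mm inside. Fixed to the table. Floor 3 mm thick, rim 15 mm above the table. Origin at the centre of its underside (on the table), z up.
- jar: Bystander, to be left alone: amber glass jar with a steel lid, 44 mm in diameter, 58 mm high, loose, 0.15 kg. Origin at the centre of its underside.
- timer: Bystander, to be left alone: white kitchen timer, a 42 mm square block 34 mm high with a round grey dial on top to 46 mm, loose, 0.15 kg. Origin at the centre of its underside.
Not all that is in view belongs to the job. Leave any green or red look-alike of the big_ring alone.

How it is judged:
By the outcome, as a careful person would: the job done as asked, in the order asked, and still so for the second after the job is handed in, with the robot touching nothing.
It also fails if it takes over 120 s, if anything falls off the work surface, if the arm or the gripper's body presses on something with over 40 N, if the wrist force passes 120 N, or if a joint passes its speed limit or range.

## Robot

A 6-joint arm with a two-finger parallel gripper is mounted at the origin on the work surface. World frame = base frame: x ahead of the robot, y to its left, z up, the work surface at z = 0. Lengths are in m, angles in rad, forces in N, time in s.
With the tool pointing down it reaches from about 0.35 to 0.85 m from the base axis. Payload 8.1 kg.
Tool frame: the origin (TCP) lies at the very end of the fingers, on their centre line; the grasp point (between the pads) lies 19 mm behind it; z points along the fingers, y is the line along which they close (so a half turn about z gives the same grasp; the last joint's range is limited). The gripper opens to 93 mm and grips with 3 to 60 N. Pads are 15 mm wide; open, the fingers measure 128 mm over their backs; the gripper's body (75 mm by 188 mm) begins 65 mm behind the grasp point.
Start: joints at [1.124, 0.13, 1.488, -0, 1.523, -0.085], TCP at [0.212, 0.561, 0.219] pointing down, gripper open.
Joint ranges: [-2.96, 2.96], [-0.89, 2.26], [0.02, 2.5], [-1.34, 4.48], [0, 2.73], [-2.66, 2.66]. Speed limits (rad/s): [2.39, 2.39, 2.79, 3.14, 3.14, 3.14].

## Interface

Orientations are given as a rotation vector (axis times angle).
In Python, from plant import monitor, eyes, ticket gives the robot as it stands.
- The arm moves only by the tool arm_command, never from a script. Its argument "deltas" is a list that holds one entry, the list of rows, each a list of 6 numbers: the shift along the world's x, y, z in cm, then the turn, a rotation vector about the world's x, y, z in degrees. In form: [[[tx, ty, tz, rx, ry, rz], ...]]. A call has 1 to 12 rows; each row shifts and turns the commanded pose from where the row before left it; what a row does not reach is not made up. A row lasts 1/12 s, in which the tool goes at most 41.7 mm and 7.16 degrees, less where a joint would pass 70% of its speed; a pose out of reach is approached as far as the arm can. A call is refused whole if a number of a shift passes 4.17 or a number of a turn 7.16, either way. A call with a gripper value outside its range is refused whole. "gripper" is the opening, from -1 (shut) to 1 (fully open), set as the call begins (left out, the last holds). The fingers move at their own pace and stop on an object; "squeeze" is the grip in N (left out, the last holds). Time passes only in rows, so rows that do not move let the fingers close. It gives the time, the measured TCP pose, the force, the opening and the grip force at its end, in the units of the state.
- monitor.read_state(): the state, without advancing time (a new reading comes with each control period).
- eyes.read_camera(name): name is "scene" or "top" or "wrist"; returns the picture (480x640x3 uint8, blue, green, red); there is no depth.
- eyes.camera_model(name): a dict with "fx", "fy", "cx", "cy" (pixels), "rvec" (rotation vector, rad) and "tvec" (3), from world to camera coordinates, as OpenCV has them. Camera axes: x right, y down, z forward; pixel columns grow to the right and rows downward; lengths in m; the calibration is good to about 2 mm. A picture is of the moment at which its call begins: read the wrist's pose just before it. camera_model takes no time and is no camera call; for the wrist camera it gives the pose at the moment of the call.
- ticket.close_job(): hands the job in; it is judged then, once.
The state is a dict: "t": time; "q": joint angles; "dq": joint speeds; "joint_torque": joint torques, N m; "tool_pos": TCP position; "orientation": TCP orientation; "force": force on the tool from outside, world axes, zero at the start; "wrist_torque": the same for the moment, N m; "opening": finger opening in m; "gripper_force": force on a finger pad.
Only numpy, scipy, OpenCV 4.12 (cv2) and the standard library are available. Lean on these libraries where they do the work, as an engineer would, in place of code of your own. Each camera call takes 0.05 s, during which the arm holds its last target. There are 200 camera calls.

## Working session

There is one attempt and no reset: what is moved stays moved. The work goes in short steps, Python scripts to look and compute and a tool call to move; the robot and the scene stay as the last step left them, time stands still between calls to the robot, and variables do not carry over. Pictures are saved under pics/ and viewed, at most 14 in all, crops included, and the job is handed in when it is done.

Besides the shell and the picture viewer there is one more tool, called after "Request:" in YAML: its name, and indented under it one key for each argument. arm_command: Moves the arm, as the interface text tells. Its arguments: {"type":"object","properties":{"deltas":{"type":"array"},"gripper":{"type":"number"},"squeeze":{"type":"number"}},"required":["deltas"]}

```bash
mkdir -p pics; ls
cat > h.py <<'E'
import numpy as np, cv2
from plant import monitor, eyes, ticket
def cam(n):
    m=eyes.camera_model(n); K=np.array([[m['fx'],0,m['cx']],[0,m['fy'],m['cy']],[0,0,1.]])
    return K,cv2.Rodrigues(np.array(m['rvec'],float))[0],np.array(m['tvec'],float)
def back(c,uv,z):
    K,R,t=c; d=R.T@np.linalg.inv(K)@np.array([uv[0],uv[1],1.]); o=-R.T@t
    return o+d*(z-o[2])/d[2]
def proj(c,P):
    K,R,t=c; p=(np.atleast_2d(P)@R.T+t)@K.T; return p[:,:2]/p[:,2:]
E
python3 - <<'E'
from h import *
for n in ("top","scene"):
    im=eyes.read_camera(n); cv2.imwrite(f"pics/{n}0.png",im); K,R,t=cam(n); print(n,K[0,0],-R.T@t,R[2])
print(monitor.read_state())
E
```

```text
pics
top 555.5774127611545 [ 0.38161131 -0.00742946  1.14035848] [ 0.16521541  0.01819159 -0.98608972]
scene 443.27518920238697 [ 1.04917464 -0.50999538  0.57397884] [-0.52845405  0.59455606 -0.60600281]
{'t': 0.1, 'q': array([ 1.12358511e+00,  1.31065443e-01,  1.48916489e+00,  8.14786972e-06,
        1.52300160e+00, -8.53806281e-02]), 'dq': array([-0.00034665, -0.00143347, -0.00241627,  0.00067509, -0.00048634,
       -0.00078691]), 'joint_torque': array([ 9.65387226e-04, -5.61344719e+01, -4.93091369e+01,  7.69738876e-02,
        2.92372657e-02, -5.09441986e-05]), 'tool_pos': array([0.21213605, 0.56070167, 0.21770743]), 'orientation': array([-5.65188178e-01, -3.08988688e+00,  2.48050022e-03]), 'force': array([-0.41764951,  0.02476396,  0.04924404]), 'wrist_torque': array([0.01761169, 0.03281242, 0.00707998]), 'gripper_force': 0.0, 'opening': 0.0926243819565299}
```

View pics/top0.png

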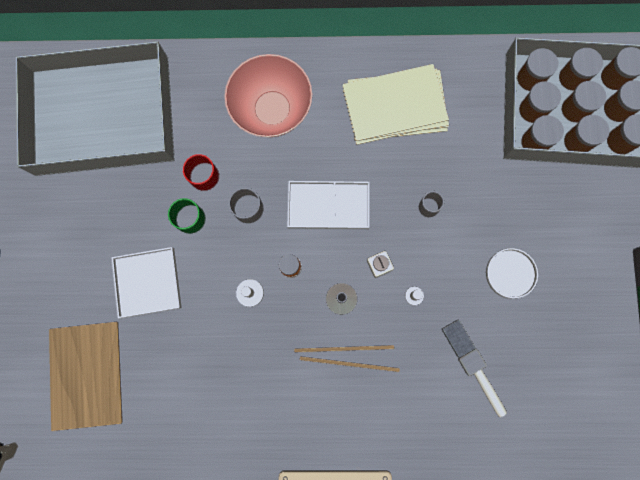

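View pics/scene0.png

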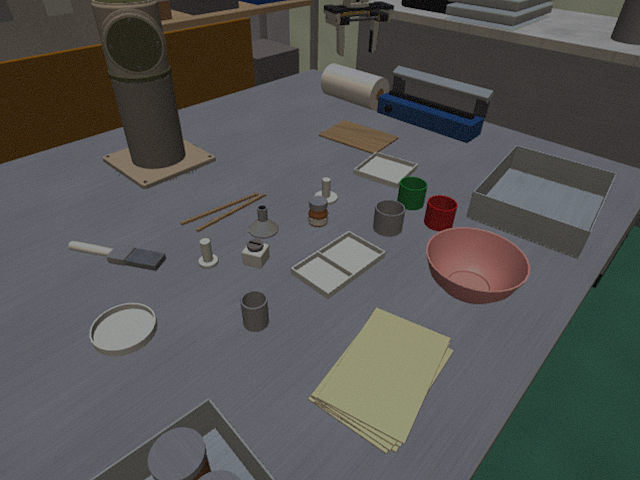

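The top picture shows the steel rings at (246,206) and (431,204) and the divided tray at (329,205), with its wall at u≈335. The square tray is at (146,283) and the dish at (512,273). The pressers are at (249,292) and (415,296), the funnel at (342,298), the jar at (290,265) and the timer at (380,264).

There are three candidates for big_ring: grey (246,206), green (186,215) and red (201,172). The grey one fits plain steel, and the other two are the look-alikes. I'll confirm this in an enlarged crop.

Run:
```python
from h import *
im=cv2.imread("pics/top0.png")
a=cv2.resize(im[150:325,165:300],None,fx=3.4,fy=3.4,interpolation=cv2.INTER_CUBIC)
b=cv2.resize(im[150:325,330:455],None,fx=2.6,fy=2.6,interpolation=cv2.INTER_CUBIC)
b=cv2.copyMakeBorder(b,0,a.shape[0]-b.shape[0],0,0,cv2.BORDER_CONSTANT)
o=np.hstack([a,b]); print(o.shape,a.shape); cv2.imwrite("pics/crop1.png",o)
# rough
c=cam("top")
for n,uv,z in [("big",(246,206),.027),("small",(431,204),.027),("bp",(249,293),.008),("sp",(415,296),.008),("fun",(342,298),.004),("jar",(290,265),.03),("timer",(380,264),.03),("tray",(329,205),.015),("sq",(146,283),.015),("dish",(512,273),.015)]:
    print(n,back(c,uv,z).round(3))
# white segmentation of trays -> min area rect at z=.015
hsv=cv2.cvtColor(im,cv2.COLOR_BGR2HSV)
m=((hsv[...,2]>165)&(hsv[...,1]<40)).astype(np.uint8)
n,l,s,ce=cv2.connectedComponentsWithStats(m)
for i in range(1,n):
    if s[i,4]>40: print(s[i],ce[i].round(1))
```

```text
(595, 784, 3) (595, 459, 3)
big [0.627 0.178 0.027]
small [ 0.628 -0.201  0.027]
bp [0.45  0.172 0.008]
sp [ 0.442 -0.165  0.008]
fun [ 0.439 -0.018  0.004]
jar [0.504 0.086 0.03 ]
timer [ 0.505 -0.094  0.03 ]
tray [0.63  0.007 0.015]
sq [0.471 0.381 0.015]
dish [ 0.487 -0.361  0.015]
[514  50  18  99 672] [519.1 105.3]
[   35    58   130   106 11573] [ 98.  111.3]
[548  58  28  94 690] [560.5 105.3]
[591  61  25  39 186] [603.2  81.4]
[ 343   64  106   80 5734] [396.1 103.7]
[16 93  2 36 53] [ 16.7 107.5]
[593 105  28  26 168] [605.7 118. ]
[588 140  28  15 178] [601.9 149. ]
[625 147  15  10  71] [634.3 152.5]
[ 287  180   83   48 3731] [328.5 204.4]
[ 111  247   68   72 3671] [145.5 282.5]
[ 488  248   51   51 1891] [511.6 273.1]
[368 251  26  25 211] [380.3 263.5]
[236 279  27  28 559] [248.9 292.4]
[405 286  19  20 238] [414.5 295.3]
[475 370  31  47 431] [490.5 393.3]
```

View pics/crop1.png

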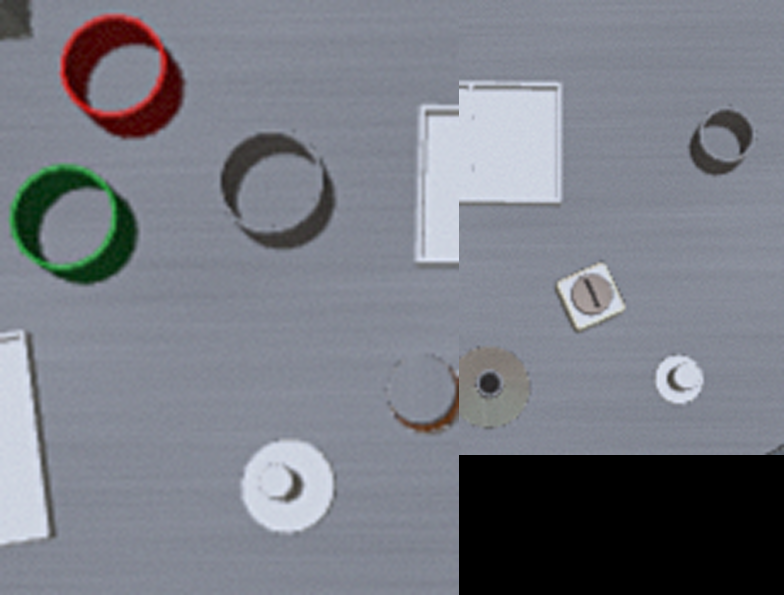

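The crop confirms it: the ring at crop (275,190) is bare steel, and the others are green and red. Next I'll measure precise centres from the outlines.

Run:
```python
from h import *
from scipy.optimize import least_squares
im=cv2.imread("pics/top0.png"); c=cam("top"); hsv=cv2.cvtColor(im,cv2.COLOR_BGR2HSV).astype(int)
g=np.linspace(0,2*np.pi,72)
def circ(r,z): return np.c_[r*np.cos(g),r*np.sin(g),0*g+z]
def fitbox(box,S,g0):
    f=lambda p:(lambda q:[(q[:,0].min()+q[:,0].max())/2-(box[0]+box[2])/2,(q[:,1].min()+q[:,1].max())/2-(box[1]+box[3])/2])(proj(c,S+[p[0],p[1],0]))
    p=least_squares(f,g0).x; q=proj(c,S+[*p,0]); return p.round(4),"pred",np.r_[q.min(0),q.max(0)].round(1),"seen",np.round(box,1)
def cr(x0,y0,x1,y1,s,ox): return [ox+x0/s-.5,150+y0/s-.5,ox+x1/s-.5,150+y1/s-.5]
print("big",fitbox(cr(221,132,335,249,3.4,165),np.r_[circ(.032,0),circ(.032,.055)],[.62,.18]))
print("small",fitbox(cr(689-459,108,753-459,175,2.6,330),np.r_[circ(.022,0),circ(.022,.055)],[.62,-.2]))
print("bp",fitbox(cr(241,438,335,532,3.4,165),circ(.028,.008),[.45,.17]))
print("sp",fitbox(cr(656-459,355,704-459,404,2.6,330),circ(.019,.008),[.44,-.165]))
print("jar",fitbox(cr(388,352,460,434,3.4,165),np.r_[circ(.022,0),circ(.022,.058)],[.5,.08]))
# funnel box by saturation/edges
r=im[270:325,315:370].astype(int); m=(abs(r-np.median(im[270:325,315:325],axis=(0,1))).sum(2)>45); m=cv2.morphologyEx(m.astype(np.uint8),cv2.MORPH_OPEN,np.ones((3,3))); y,x=np.where(m)
print("fun",fitbox([315+x.min()-.5,270+y.min()-.5,315+x.max()+.5,270+y.max()+.5],circ(.032,.002),[.44,-.02]))
m=((hsv[...,2]>165)&(hsv[...,1]<40)).astype(np.uint8)
n,l,s,ce=cv2.connectedComponentsWithStats(m)
for nm,uv in (("tray",(328,204)),("sq",(145,282)),("dish",(512,273))):
    k=np.bincount(l[uv[1]-15:uv[1]+15,uv[0]-15:uv[0]+15].ravel()).argsort()[::-1]; k=[i for i in k if i>0][0]
    y,x=np.where(l==k); P=np.array([back(c,p,.015)[:2] for p in zip(x,y)],np.float32)
    print(nm,cv2.minAreaRect(P*1000),P.mean(0))
s=monitor.read_state(); print(cv2.Rodrigues(s['orientation'])[0].round(3))
```

```text
big (array([0.6274, 0.1764]), 'pred', array([228.6, 187.4, 264. , 223.6]), 'seen', array([229.5, 188.3, 263. , 222.7]))
small (array([ 0.6274, -0.1989]), 'pred', array([417.2, 190.5, 443.3, 217.4]), 'seen', array([418. , 191. , 442.6, 216.8]))
bp (array([0.4521, 0.1711]), 'pred', array([235.5, 278.4, 262.9, 305.9]), 'seen', array([235.4, 278.3, 263. , 306. ]))
sp (array([ 0.4432, -0.1643]), 'pred', array([405.1, 286. , 423.9, 304.9]), 'seen', array([405.3, 286. , 423.7, 304.9]))
jar (array([0.5038, 0.0874]), 'pred', array([277.1, 252.6, 301.4, 277.5]), 'seen', array([278.6, 253. , 299.8, 277.1]))
fun (array([ 0.4465, -0.0168]), 'pred', array([325.8, 278.7, 357.2, 310.3]), 'seen', array([337.5, 285.5, 345.5, 303.5]))
tray ((633.4697265625, 9.539741516113281), (170.3654022216797, 98.6585464477539), 88.63894653320312) [0.63186526 0.00852184]
sq ((473.93212890625, 384.5943603515625), (127.18685150146484, 127.0504150390625), 9.400605201721191) [0.47271103 0.38232532]
dish ((487.11553955078125, -362.8414306640625), (100.08280944824219, 101.47795867919922), 86.97482299804688) [ 0.4866911  -0.35995984]
[[-0.935  0.354 -0.001]
 [ 0.354  0.935 -0.001]
 [ 0.    -0.002 -1.   ]]
```

Request:
arm_command:
  deltas:
    - [[2.9,-2.7,-0.5,0,0,-5.78],[2.9,-2.7,-0.5,0,0,-5.78],[2.9,-2.7,-0.5,0,0,-5.78],[2.9,-2.7,-0.5,0,0,-5.78],[2.9,-2.7,-0.5,0,0,-5.78],[2.9,-2.7,-0.5,0,0,-5.78],[2.9,-2.7,-0.5,0,0,-5.78],[2.9,-2.7,-0.5,0,0,-5.78],[2.9,-2.7,-0.5,0,0,-5.78],[2.9,-2.7,-0.5,0,0,-5.78],[2.9,-2.7,-0.5,0,0,-5.78],[2.9,-2.7,-0.5,0,0,-5.78]]
  gripper: 1
  squeeze: 15

```text
t: 1.1
tool_pos: [0.5612, 0.2355, 0.1579]
orientation: [-2.228, -2.214, 0.001]
force: [1.0, 0.2, 0.2]
opening: 0.0929
gripper_force: 0.0
```

Request:
arm_command:
  deltas:
    - [[2.2,-2.0,-1.6,0,0,0],[2.2,-2.0,-1.6,0,0,0],[2.2,-2.0,-1.6,0,0,0],[0,0,0,0,0,0],[0,0,0,0,0,0]]

```text
t: 1.52
tool_pos: [0.6257, 0.1754, 0.108]
orientation: [-2.224, -2.215, 0.005]
force: [0.5, 0.1, -0.0]
opening: 0.0929
gripper_force: 0.0
```

Run:
```python
from h import *
im=eyes.read_camera("wrist"); c=cam("wrist"); q=np.linspace(0,6.28,60)
for r in(.029,.032):
  cv2.polylines(im,[proj(c,np.c_[.6274+r*np.cos(q),.1764+r*np.sin(q),0*q+.055]).astype(np.int32)],True,(0,255,255),1)
cv2.imwrite("pics/w1.png",im); print(monitor.read_state()['tool_pos'])
```

```text
[0.62577024 0.17670536 0.10951376]
```

View pics/w1.png

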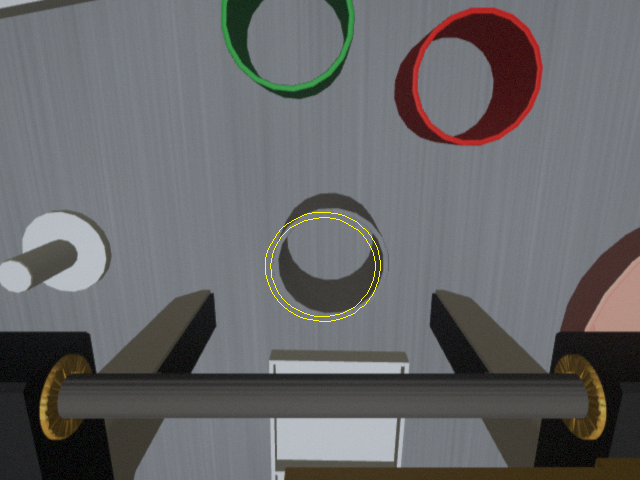

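The wrist view shows the steel ring near (330,260). That is about 3–4 mm in +x and 2–3 mm in +y from my overlay, so I'll correct for it. Green (288,40) and red (470,75) are clear of the fingers.

Request:
arm_command:
  deltas:
    - [[0.4,0.2,-2.0,0,0,0],[0,0,-2.0,0,0,0],[0,0,-2.0,0,0,0],[0,0,-1.5,0,0,0],[0,0,-1.0,0,0,0],[0,0,0,0,0,0],[0,0,0,0,0,0]]

```text
t: 2.15
tool_pos: [0.63, 0.1797, 0.0259]
orientation: [-2.222, -2.22, 0.0]
force: [-0.0, -0.3, 1.2]
opening: 0.0927
gripper_force: 0.0
```

Request:
arm_command:
  deltas:
    - [[0,0,0,0,0,0],[0,0,0,0,0,0],[0,0,0,0,0,0],[0,0,0,0,0,0],[0,0,0,0,0,0],[0,0,0,0,0,0],[0,0,0,0,0,0],[0,0,0,0,0,0]]
  gripper: -1
  squeeze: 15

```text
t: 2.82
tool_pos: [0.6307, 0.1792, 0.0263]
orientation: [2.223, 2.219, 0.001]
force: [-1.4, -0.1, 5.2]
opening: 0.0643
gripper_force: 15.0
```

Request:
arm_command:
  deltas:
    - [[0,0,2.0,0,0,0],[0,0,2.0,0,0,0],[0,-2.2,0,0,0,0],[0,-2.2,0,0,0,0],[0.2,-2.2,0,0,0,0],[0.2,-2.2,0,0,0,0],[0,-2.2,0,0,0,0],[0,-2.3,0,0,0,0],[0,0,-1.5,0,0,0],[0,0,-1.0,0,0,0],[0,0,-0.7,0,0,0],[0,0,0,0,0,0]]

```text
t: 3.82
tool_pos: [0.6321, 0.0468, 0.0305]
orientation: [-2.22, -2.218, 0.005]
force: [-1.2, -0.1, -2.1]
opening: 0.0647
gripper_force: 15.0
```

Run:
```python
from h import *
im=eyes.read_camera("wrist"); cv2.imwrite("pics/w2.png",im); s=monitor.read_state(); print(s['tool_pos'],s['force'])
```

```text
[0.63280073 0.04693865 0.03173633] [ 0.10056429 -0.08417267 -2.21450482]
```

View pics/w2.png

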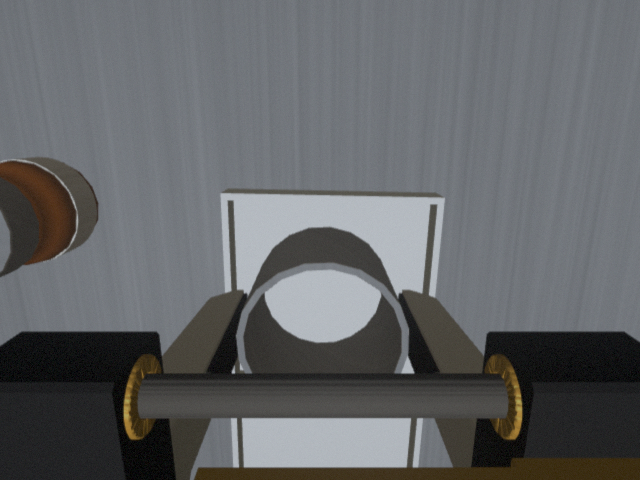

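The ring hangs over the larger bay. Its base spans about u 258–390 and the walls are at 232 and 433, so I'll set it down.

Request:
arm_command:
  deltas:
    - [[0.2,0,-0.1,0,0,0],[0,0,-0.1,0,0,0],[0,0,-0.1,0,0,0],[0,0,0,0,0,0],[0,0,0,0,0,0]]

```text
t: 4.28
tool_pos: [0.6365, 0.0464, 0.0309]
orientation: [2.223, 2.22, 0.0]
force: [0.9, 0.1, -1.9]
opening: 0.0641
gripper_force: 15.0
```

Request:
arm_command:
  deltas:
    - [[0,0,0,0,0,0],[0,0,0,0,0,0],[0,0,0,0,0,0],[0,0,0,0,0,0],[0,0,0,0,0,0],[0,0,2,0,0,0],[0,0,2,0,0,0],[0,0,2,0,0,0],[0,0,0,0,0,0]]
  gripper: 0.8

```text
t: 5.03
tool_pos: [0.6394, 0.0462, 0.0959]
orientation: [2.22, 2.216, 0.008]
force: [0.7, 0.2, 1.5]
opening: 0.0839
gripper_force: 0.0
```

Request:
arm_command:
  deltas:
    - [[-0.1,-3,0,0,0,0],[-0.1,-3,0,0,0,0],[-0.1,-3,0,0,0,0],[-0.1,-3,0,0,0,0],[-0.1,-3,0,0,0,0],[-0.1,-3,0,0,0,0],[0,-3,0,0,0,0],[0,-3,0,0,0,0],[0,-0.3,0,0,0,0],[0,0,0,0,0,0],[0,0,0,0,0,0]]

```text
t: 5.95
tool_pos: [0.63, -0.1965, 0.0899]
orientation: [-2.223, -2.218, -0.0]
force: [-0.4, 1.4, -0.6]
opening: 0.084
gripper_force: 0.0
```

Run:
```python
from h import *
im=eyes.read_camera("wrist"); c=cam("wrist"); s=monitor.read_state(); print(s['tool_pos'])
# dark ring blob: table is bright grey
q=np.linspace(0,6.28,60)
for z in(0,.055): cv2.polylines(im,[proj(c,np.c_[.6305+.022*np.cos(q),-.197+.022*np.sin(q),0*q+z]).astype(np.int32)],True,(0,255,255),1)
cv2.imwrite("pics/w3.png",im)
```

```text
[ 0.63013308 -0.19576157  0.08998402]
```

View pics/w3.png

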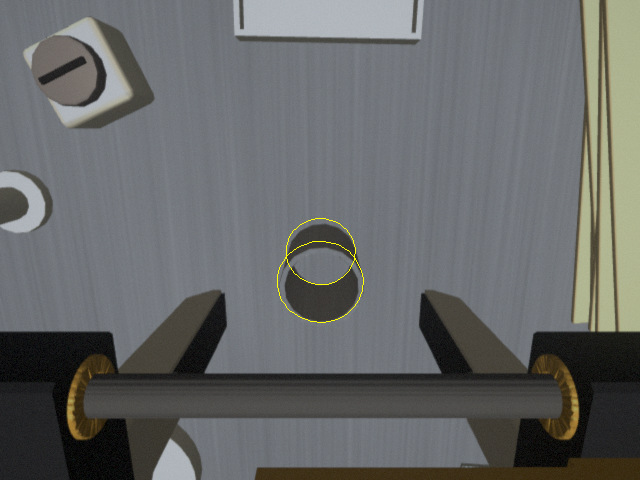

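The small ring sits centred in the overlay at (321,270), between the fingers.

Request:
arm_command:
  deltas:
    - [[0,0,-2,0,0,0],[0,0,-2,0,0,0],[0,0,-1.5,0,0,0],[0,0,-1,0,0,0],[0,0,0,0,0,0],[0,0,0,0,0,0]]

```text
t: 6.5
tool_pos: [0.63, -0.196, 0.025]
orientation: [-2.221, -2.22, 0.001]
force: [0.5, -0.5, 0.5]
opening: 0.084
gripper_force: 0.0
```

Request:
arm_command:
  deltas:
    - [[0,0,0,0,0,0],[0,0,0,0,0,0],[0,0,0,0,0,0],[0,0,0,0,0,0],[0,0,0,0,0,0],[0,0,0,0,0,0],[0,0,0,0,0,0],[0,0,0,0,0,0]]
  gripper: -1
  squeeze: 15

```text
t: 7.17
tool_pos: [0.6304, -0.197, 0.0259]
orientation: [2.223, 2.22, -0.0]
force: [-0.8, 0.2, 2.1]
opening: 0.0437
gripper_force: 15.0
```

Request:
arm_command:
  deltas:
    - [[0,0,2,0,0,0],[0,0,2,0,0,0],[0.1,2.5,0,0,0,0],[0.1,2.5,0,0,0,0],[0.1,2.5,0,0,0,0],[0.1,2.5,0,0,0,0],[0.1,2.5,0,0,0,0],[0,2.3,0,0,0,0],[0,1.2,0,0,0,0],[0,0,-1.5,0,0,0],[0,0,-1,0,0,0],[0,0,-0.7,0,0,0]]

```text
t: 8.17
tool_pos: [0.6343, -0.037, 0.0319]
orientation: [-2.222, -2.219, 0.002]
force: [-1.4, -0.4, -1.1]
opening: 0.0442
gripper_force: 15.0
```

Request:
arm_command:
  deltas:
    - [[0,0,-0.2,0,0,0],[0,0,-0.2,0,0,0],[0,0,-0.1,0,0,0],[0,0,0,0,0,0],[0,0,0,0,0,0]]

```text
t: 8.58
tool_pos: [0.6359, -0.0373, 0.0291]
orientation: [2.223, 2.218, 0.001]
force: [0.4, 0.1, -0.8]
opening: 0.0445
gripper_force: 15.0
```

Run:
```python
from h import *
im=eyes.read_camera("wrist"); cv2.imwrite("pics/w4.png",im); s=monitor.read_state(); print(s['tool_pos'],s['force'])
```

```text
[ 0.63580206 -0.03721088  0.02903654] [ 0.39892019  0.04892554 -0.47973326]
```

View pics/w4.png

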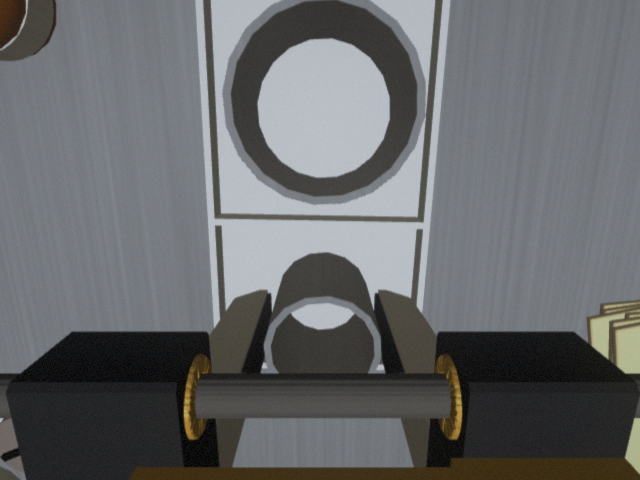

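The big ring stands well inside its bay: base centre u≈324, walls at 217 and 422. The small ring is low over the smaller bay. Now I'll release it and go to the big presser.

Request:
arm_command:
  deltas:
    - [[0,0,-0.1,0,0,0],[0,0,0,0,0,0],[0,0,0,0,0,0],[0,0,0,0,0,0],[0,0,0,0,0,0],[0,0,2,0,0,0],[0,0,2,0,0,0],[0,0,3,0,0,0],[0,0,0,0,0,0]]
  gripper: 0.5

```text
t: 9.38
tool_pos: [0.6391, -0.0373, 0.1045]
orientation: [2.218, 2.215, 0.009]
force: [1.0, -0.1, 2.0]
opening: 0.0701
gripper_force: 0.0
```

Request:
arm_command:
  deltas:
    - [[-2,2.3,0,0,0,0],[-2,2.3,0,0,0,0],[-2,2.3,0,0,0,0],[-2,2.3,0,0,0,0],[-2,2.3,0,0,0,0],[-2,2.3,0,0,0,0],[-2,2.3,0,0,0,0],[-2,2.3,0,0,0,0],[-2,2.3,0,0,0,0],[0,0.3,0,0,0,0],[0,0,0,0,0,0],[0,0,0,0,0,0]]

```text
t: 10.38
tool_pos: [0.4559, 0.1732, 0.098]
orientation: [2.221, 2.22, 0.001]
force: [1.3, 0.5, -0.3]
opening: 0.0699
gripper_force: 0.0
```

Run:
```python
from h import *
im=eyes.read_camera("wrist"); c=cam("wrist"); s=monitor.read_state(); print(s['tool_pos'])
q=np.linspace(0,6.28,60)
for r,z in((.028,.008),(.01,.055)): cv2.polylines(im,[proj(c,np.c_[.455+r*np.cos(q),.173+r*np.sin(q),0*q+z]).astype(np.int32)],True,(0,0,255),1)
cv2.imwrite("pics/w5.png",im)
```

```text
[0.45614453 0.17277115 0.09793768]
```

View pics/w5.png

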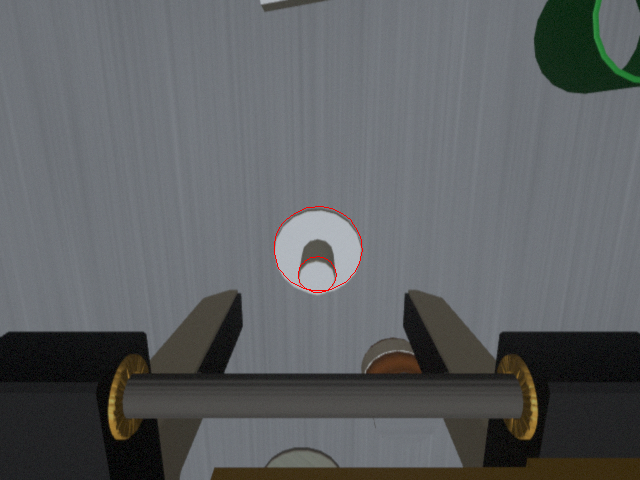

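The presser (foot centre (318,250), handle top (317,276)) matches the overlay, and the jar is at (400,360), clear of the fingers. I'll grasp.

Request:
arm_command:
  deltas:
    - [[0,0,-2,0,0,0],[0,0,-2,0,0,0],[0,0,-2,0,0,0],[0,0,-1.0,0,0,0],[0,0,-0.8,0,0,0],[0,0,0,0,0,0],[0,0,0,0,0,0]]

```text
t: 11.02
tool_pos: [0.4557, 0.1728, 0.0199]
orientation: [-2.224, -2.219, 0.0]
force: [0.2, 0.7, 0.7]
opening: 0.0698
gripper_force: 0.0
```

Request:
arm_command:
  deltas:
    - [[0,0,0,0,0,0],[0,0,0,0,0,0],[0,0,0,0,0,0],[0,0,0,0,0,0],[0,0,0,0,0,0],[0,0,0,0,0,0],[0,0,0,0,0,0],[0,0,0,0,0,0],[0,0,0,0,0,0],[0,0,0,0,0,0]]
  gripper: -1
  squeeze: 20

```text
t: 11.85
tool_pos: [0.4551, 0.1732, 0.0196]
orientation: [-2.223, -2.22, 0.001]
force: [-1.7, 0.6, 2.2]
opening: 0.0193
gripper_force: 20.0
```

Request:
arm_command:
  deltas:
    - [[0,0,2,0,0,0],[0,0,2,0,0,0],[0.2,3,0,0,0,0],[0.2,3,0,0,0,0],[0.2,3,0,0,0,0],[0.2,3,0,0,0,0],[0.2,3,0,0,0,0],[0.2,3,0,0,0,0],[0.2,3,0,0,0,0],[0.3,3,0,0,0,0],[0,0,0,0,0,0],[0,0,0,0,0,0]]

```text
t: 12.85
tool_pos: [0.4718, 0.4144, 0.0588]
orientation: [-2.221, -2.222, 0.001]
force: [-0.0, -0.9, -2.3]
opening: 0.0194
gripper_force: 20.0
```

Request:
arm_command:
  deltas:
    - [[0,0,-1,0,0,0],[0,0,-1,0,0,0],[0,0,-1,0,0,0],[0,0,-0.4,0,0,0],[0,0,0,0,0,0]]

```text
t: 13.27
tool_pos: [0.4713, 0.4116, 0.0236]
orientation: [-2.224, -2.218, 0.005]
force: [-1.5, 0.2, -2.3]
opening: 0.0196
gripper_force: 20.0
```

Run:
```python
from h import *
im=eyes.read_camera("wrist"); cv2.imwrite("pics/w6.png",im); s=monitor.read_state(); print(s['tool_pos'],s['force'])
```

```text
[0.47187813 0.41215872 0.02454968] [-1.3312658  -0.30993095 -1.66695154]
```

View pics/w6.png

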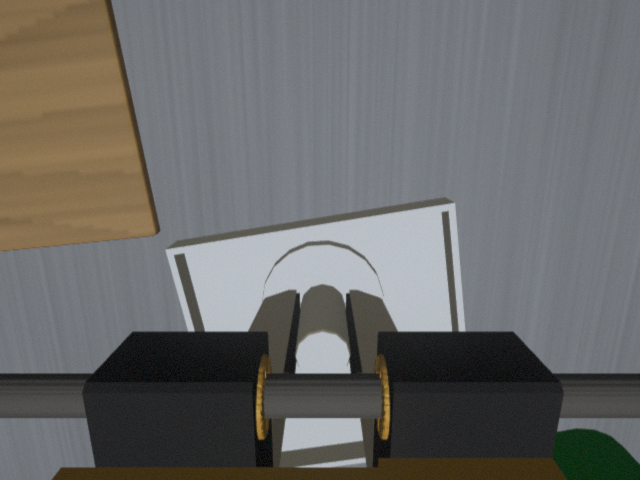

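The foot (u 263–383) lies inside the tray walls, so I'll set it down and move to the small presser.

Request:
arm_command:
  deltas:
    - [[0,0,-0.1,0,0,0],[0,0,-0.1,0,0,0],[0,0,0,0,0,0],[0,0,0,0,0,0]]

```text
t: 13.65
tool_pos: [0.4725, 0.4133, 0.0239]
orientation: [2.223, 2.22, 0.001]
force: [0.1, -0.7, -1.4]
opening: 0.0198
gripper_force: 20.0
```

Request:
arm_command:
  deltas:
    - [[0,0,0,0,0,0],[0,0,0,0,0,0],[0,0,0,0,0,0],[0,0,0,0,0,0],[0,0,0,0,0,0],[0,0,2,0,0,0],[0,0,2,0,0,0],[0,0,3,0,0,0],[0,0,0.5,0,0,0]]
  gripper: 0.2

```text
t: 14.4
tool_pos: [0.4747, 0.415, 0.1043]
orientation: [2.222, 2.219, 0.011]
force: [0.7, -0.5, 1.7]
opening: 0.0558
gripper_force: 0.0
```

Request:
arm_command:
  deltas:
    - [[-0.2,-4,0,0,0,0],[-0.2,-4,0,0,0,0],[-0.2,-4,0,0,0,0],[-0.2,-4,0,0,0,0],[-0.2,-4,0,0,0,0],[-0.2,-4,0,0,0,0],[-0.2,-4,0,0,0,0],[-0.2,-4,0,0,0,0],[-0.2,-4,0,0,0,0],[-0.2,-4,0,0,0,0],[-0.2,-4,0,0,0,0],[-0.2,-4,0,0,0,0]]

```text
t: 15.4
tool_pos: [0.448, -0.0687, 0.0988]
orientation: [2.222, 2.219, 0.001]
force: [0.5, 0.1, 1.0]
opening: 0.0554
gripper_force: 0.0
```

Request:
arm_command:
  deltas:
    - [[-0.2,-3.5,0,0,0,0],[0,-3.5,0,0,0,0],[0,-2.4,0,0,0,0],[0,0,0,0,0,0],[0,0,0,0,0,0]]

```text
t: 15.82
tool_pos: [0.4462, -0.1619, 0.0985]
orientation: [-2.226, -2.216, -0.0]
force: [-0.1, 0.3, 0.6]
opening: 0.0557
gripper_force: 0.0
```

Run:
```python
from h import *
im=eyes.read_camera("wrist"); c=cam("wrist"); s=monitor.read_state(); print(s['tool_pos'])
q=np.linspace(0,6.28,60)
for r,z in((.019,.008),(.01,.055)): cv2.polylines(im,[proj(c,np.c_[.446+r*np.cos(q),-.162+r*np.sin(q),0*q+z]).astype(np.int32)],True,(0,0,255),1)
cv2.imwrite("pics/w7.png",im)
```

```text
[ 0.44614811 -0.1607983   0.09837389]
```

View pics/w7.png

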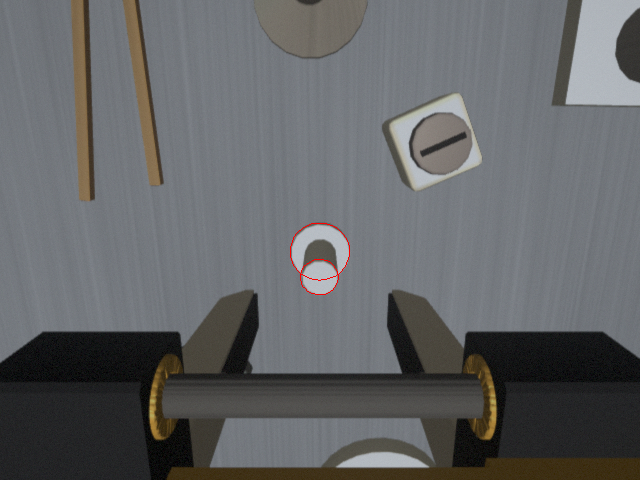

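The small presser (foot (320,251), handle top (319,277)) matches the overlay, and the timer at (435,142) is clear.

Request:
arm_command:
  deltas:
    - [[0,0,-2,0,0,0],[0,0,-2,0,0,0],[0,0,-2,0,0,0],[0,0,-1.0,0,0,0],[0,0,-0.8,0,0,0],[0,0,0,0,0,0]]

```text
t: 16.37
tool_pos: [0.4454, -0.1594, 0.0191]
orientation: [-2.22, -2.219, 0.001]
force: [-0.5, 0.2, -0.6]
opening: 0.0559
gripper_force: 0.0
```

Request:
arm_command:
  deltas:
    - [[0,0,0,0,0,0],[0,0,0,0,0,0],[0,0,0,0,0,0],[0,0,0,0,0,0],[0,0,0,0,0,0],[0,0,0,0,0,0],[0,0,0,0,0,0],[0,0,0,0,0,0],[0,0,0,0,0,0],[0,0,0,0,0,0]]
  gripper: -1
  squeeze: 20

```text
t: 17.2
tool_pos: [0.4466, -0.161, 0.021]
orientation: [2.223, 2.219, 0.0]
force: [-1.2, 0.6, 5.3]
opening: 0.0195
gripper_force: 20.0
```

Request:
arm_command:
  deltas:
    - [[0,0,2,0,0,0],[0,0,3,0,0,0],[0,0,3,0,0,0],[0,0,1.5,0,0,0],[0,0,0,0,0,0]]

```text
t: 17.62
tool_pos: [0.4489, -0.162, 0.1197]
orientation: [2.219, 2.215, 0.004]
force: [-0.3, -0.5, -0.7]
opening: 0.0198
gripper_force: 20.0
```

Request:
arm_command:
  deltas:
    - [[0.2,3,0,0,0,0],[0.2,4,0,0,0,0],[0.2,4,0,0,0,0],[0.2,4,0,0,0,0],[0.2,4,0,0,0,0],[0.2,4,0,0,0,0],[0.2,4,0,0,0,0],[0.2,4,0,0,0,0],[0.3,4,0,0,0,0],[0.3,4,0,0,0,0],[0.3,4,0,0,0,0],[0.3,4,0,0,0,0]]

```text
t: 18.62
tool_pos: [0.4731, 0.3108, 0.1134]
orientation: [-2.222, -2.219, 0.004]
force: [0.6, -0.6, 0.1]
opening: 0.0198
gripper_force: 20.0
```

Request:
arm_command:
  deltas:
    - [[0.3,3,0,0,0,0],[0.2,1.7,0,0,0,0],[0,0,0,0,0,0],[0,0,-2,0,0,0],[0,0,-2,0,0,0],[0,0,-2,0,0,0],[0,0,0,0,0,0],[0,0,0,0,0,0]]

```text
t: 19.28
tool_pos: [0.4775, 0.3544, 0.0531]
orientation: [-2.223, -2.218, 0.008]
force: [0.2, -0.2, -0.9]
opening: 0.0199
gripper_force: 20.0
```

Run:
```python
from h import *
im=eyes.read_camera("wrist"); cv2.imwrite("pics/w8.png",im); s=monitor.read_state(); print(s['tool_pos'],s['force'])
```

```text
[0.47883383 0.35526552 0.05496711] [ 0.04314111  0.13336563 -0.03719528]
```

View pics/w8.png

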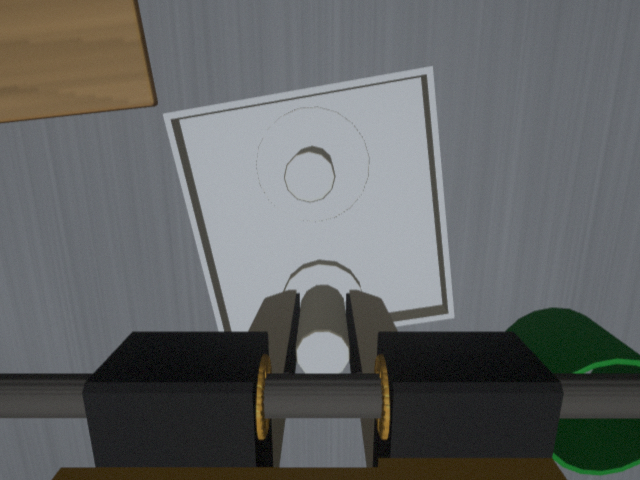

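The big presser stands at (313,165) in the tray. I'll check where the small foot would land by projecting it.

Run:
```python
from h import *
c=cam("wrist"); print(proj(c,[[.479,.336,.003],[.479,.374,.003],[.472,.412,.003],[.472,.384,.003]]).round())
# near inner wall/floor line seen: (440,305)..(385,312); extrapolated to u=320 ~ v 322
for uv in ((440,316),(320,331)): print(back(c,uv,.003).round(4), back(c,(uv[0]+5,uv[1]),.015).round(4))
```

```text
[[320. 302.]
 [320. 237.]
 [306. 165.]
 [307. 219.]]
[0.547  0.3275 0.003 ] [0.546  0.3331 0.015 ]
[0.4788 0.3181 0.003 ] [0.4816 0.3243 0.015 ]
```

The foot would span v 237–302. The near wall is at about 322 and the big foot ends at 219, so there is roughly 10 mm to spare on each side.

Request:
arm_command:
  deltas:
    - [[0,0,-1,0,0,0],[0,0,-1,0,0,0],[0,0,-0.7,0,0,0],[0,0,-0.2,0,0,0],[0,0,-0.1,0,0,0],[0,0,0,0,0,0],[0,0,0,0,0,0]]

```text
t: 19.92
tool_pos: [0.4796, 0.3563, 0.0259]
orientation: [2.223, 2.22, 0.001]
force: [-0.5, -0.6, -0.4]
opening: 0.0196
gripper_force: 20.0
```

Request:
arm_command:
  deltas:
    - [[0,0,-0.1,0,0,0],[0,0,-0.1,0,0,0],[0,0,0,0,0,0],[0,0,0,0,0,0]]

```text
t: 20.25
tool_pos: [0.4798, 0.3564, 0.0241]
orientation: [2.223, 2.22, 0.002]
force: [1.1, 0.7, 0.2]
opening: 0.0198
gripper_force: 20.0
```

Request:
arm_command:
  deltas:
    - [[0,0,0,0,0,0],[0,0,0,0,0,0],[0,0,0,0,0,0],[0,0,0,0,0,0],[0,0,0,0,0,0],[0,0,2,0,0,0],[0,0,2,0,0,0],[0,0,3,0,0,0],[0,0,0.5,0,0,0]]
  gripper: 0.2

```text
t: 21.0
tool_pos: [0.4818, 0.3577, 0.104]
orientation: [2.222, 2.219, 0.01]
force: [0.2, 0.7, 0.7]
opening: 0.0554
gripper_force: 0.0
```

Request:
arm_command:
  deltas:
    - [[-0.4,-4,0,0,0,0],[-0.4,-4,0,0,0,0],[-0.4,-4,0,0,0,0],[-0.4,-4,0,0,0,0],[-0.4,-4,0,0,0,0],[-0.4,-4,0,0,0,0],[-0.4,-4,0,0,0,0],[-0.4,-4,0,0,0,0],[-0.4,-4,0,0,0,0],[-0.2,-1.1,0,0,0,0],[0,0,0,0,0,0],[0,0,0,0,0,0]]

```text
t: 22.0
tool_pos: [0.4413, -0.0153, 0.0986]
orientation: [-2.226, -2.217, -0.001]
force: [0.9, 0.1, 0.5]
opening: 0.0567
gripper_force: 0.0
```

Run:
```python
from h import *
im=eyes.read_camera("wrist"); c=cam("wrist"); s=monitor.read_state(); print(s['tool_pos'])
q=np.linspace(0,6.28,60)
for r,z in((.032,.002),(.0105,.058)): cv2.polylines(im,[proj(c,np.c_[.441+r*np.cos(q),-.015+r*np.sin(q),0*q+z]).astype(np.int32)],True,(0,0,255),1)
cv2.imwrite("pics/w9.png",im)
```

```text
[ 0.44143732 -0.0145249   0.0985651 ]
```

View pics/w9.png

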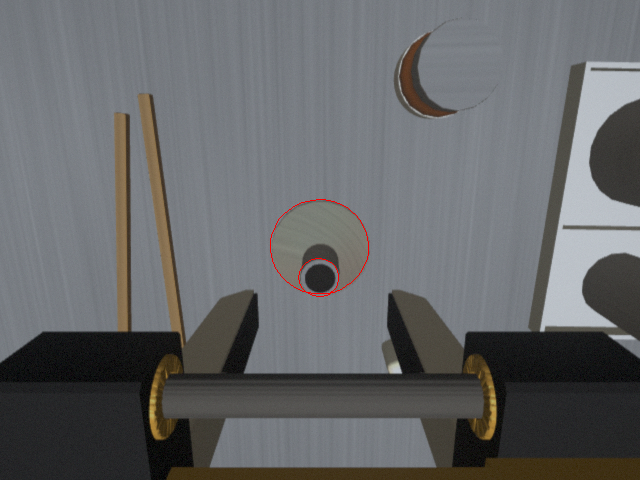

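The funnel (base (320,248), spout (319,278)) matches the overlay. Chopsticks and jar are clear, so I'll grip the spout.

Request:
arm_command:
  deltas:
    - [[0,0,-2,0,0,0],[0,0,-2,0,0,0],[0,0,-1.5,0,0,0],[0,0,-0.8,0,0,0],[0,0,-0.4,0,0,0],[0,0,0,0,0,0],[0,0,0,0,0,0]]

```text
t: 22.63
tool_pos: [0.4419, -0.0143, 0.0322]
orientation: [2.222, 2.221, 0.001]
force: [0.2, -0.6, -0.7]
opening: 0.056
gripper_force: 0.0
```

Request:
arm_command:
  deltas:
    - [[0,0,0,0,0,0],[0,0,0,0,0,0],[0,0,0,0,0,0],[0,0,0,0,0,0],[0,0,0,0,0,0],[0,0,0,0,0,0],[0,0,0,0,0,0],[0,0,0,0,0,0],[0,0,0,0,0,0],[0,0,0,0,0,0]]
  gripper: -1
  squeeze: 20

```text
t: 23.47
tool_pos: [0.4414, -0.0149, 0.0318]
orientation: [2.223, 2.22, -0.0]
force: [-0.9, -1.0, 3.3]
opening: 0.0201
gripper_force: 20.0
```

Request:
arm_command:
  deltas:
    - [[0,0,2,0,0,0],[0,0,3,0,0,0],[0,0,2,0,0,0],[0,0,1,0,0,0],[0,0,0,0,0,0]]

```text
t: 23.88
tool_pos: [0.4432, -0.0151, 0.114]
orientation: [2.221, 2.217, 0.004]
force: [0.6, -0.9, -1.4]
opening: 0.02
gripper_force: 20.0
```

Request:
arm_command:
  deltas:
    - [[0.4,-3,0,0,0,0],[0.4,-3,0,0,0,0],[0.4,-3,0,0,0,0],[0.4,-3,0,0,0,0],[0.4,-3,0,0,0,0],[0.4,-3,0,0,0,0],[0.4,-3,0,0,0,0],[0.4,-3,0,0,0,0],[0.4,-3,0,0,0,0],[0.4,-3,0,0,0,0],[0.4,-3,0,0,0,0],[0.4,-1.4,0,0,0,0]]

```text
t: 24.88
tool_pos: [0.4881, -0.3615, 0.109]
orientation: [-2.224, -2.216, 0.002]
force: [-0.4, -0.2, -0.7]
opening: 0.0197
gripper_force: 20.0
```

Request:
arm_command:
  deltas:
    - [[0,0,0,0,0,0],[0,0,-2,0,0,0],[0,0,-2,0,0,0],[0,0,-1,0,0,0],[0,0,0,0,0,0],[0,0,0,0,0,0]]

```text
t: 25.38
tool_pos: [0.4885, -0.3575, 0.0602]
orientation: [-2.22, -2.218, 0.0]
force: [-0.1, -0.0, -0.6]
opening: 0.02
gripper_force: 20.0
```

Run:
```python
from h import *
im=eyes.read_camera("wrist"); c=cam("wrist"); s=monitor.read_state(); print(s['tool_pos'],s['force'])
p=s['tool_pos']; q=np.linspace(0,6.28,60)
for r,z in((.032,.003),): cv2.polylines(im,[proj(c,np.c_[p[0]+r*np.cos(q),p[1]+r*np.sin(q),0*q+z]).astype(np.int32)],True,(0,0,255),1)
cv2.imwrite("pics/w10.png",im)
```

```text
[ 0.48935506 -0.3583034   0.06165774] [ 1.29181043  0.12121236 -0.72652863]
```

View pics/w10.png

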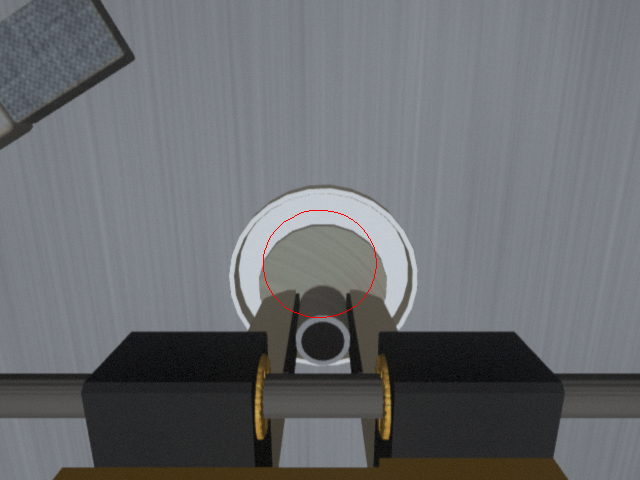

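The landing circle (centre (320,264)) lies centred in the dish (rim u 230–417). I'll lower it.

Request:
arm_command:
  deltas:
    - [[0.1,0,-1,0,0,0],[0,0,-1,0,0,0],[0,0,-0.4,0,0,0],[0,0,-0.2,0,0,0],[0,0,-0.1,0,0,0],[0,0,0,0,0,0],[0,0,0,0,0,0]]

```text
t: 26.02
tool_pos: [0.4904, -0.3588, 0.0348]
orientation: [-2.223, -2.22, -0.0]
force: [-0.7, 2.1, 2.0]
opening: 0.0199
gripper_force: 20.0
```

Contact is felt (force rises to +2 N). I'll release, rise and step back, then check with the fixed cameras.

Request:
arm_command:
  deltas:
    - [[0,0,0,0,0,0],[0,0,0,0,0,0],[0,0,0,0,0,0],[0,0,0,0,0,0],[0,0,0,0,0,0],[0,0,2,0,0,0],[0,0,3,0,0,0],[0,0,3,0,0,0],[0,0,4,0,0,0],[0,0,4,0,0,0]]
  gripper: 0.2

```text
t: 26.85
tool_pos: [0.4896, -0.3582, 0.1953]
orientation: [-2.222, -2.218, 0.0]
force: [-0.1, -1.2, 0.6]
opening: 0.0557
gripper_force: 0.0
```

Request:
arm_command:
  deltas:
    - [[-1,-3,1,0,0,0],[-1,-3,1,0,0,0],[-1,-3,1,0,0,0],[-1,-3,1,0,0,0],[-1,-3,0,0,0,0],[-1,-3,0,0,0,0],[-1,-3,0,0,0,0],[0,0,0,0,0,0],[0,0,0,0,0,0]]

```text
t: 27.6
tool_pos: [0.419, -0.5703, 0.2336]
orientation: [-2.225, -2.216, -0.0]
force: [-0.0, -0.1, 0.1]
opening: 0.056
gripper_force: 0.0
```

Run:
```python
from h import *
a=eyes.read_camera("top"); b=eyes.read_camera("scene"); s=monitor.read_state(); print(s['t'],s['tool_pos'],s['force'])
cv2.imwrite("pics/fin.png",np.vstack([cv2.resize(a[160:330,100:560],(800,296)),cv2.resize(b[120:380,60:480],(480,297),).copy() if 0 else np.pad(cv2.resize(b[120:380,60:480],(480,297)),((0,0),(0,320),(0,0)))]))
```

```text
27.7 [ 0.42051131 -0.56839826  0.2343119 ] [0.40400205 0.17811452 0.13966497]
```

View pics/fin.png

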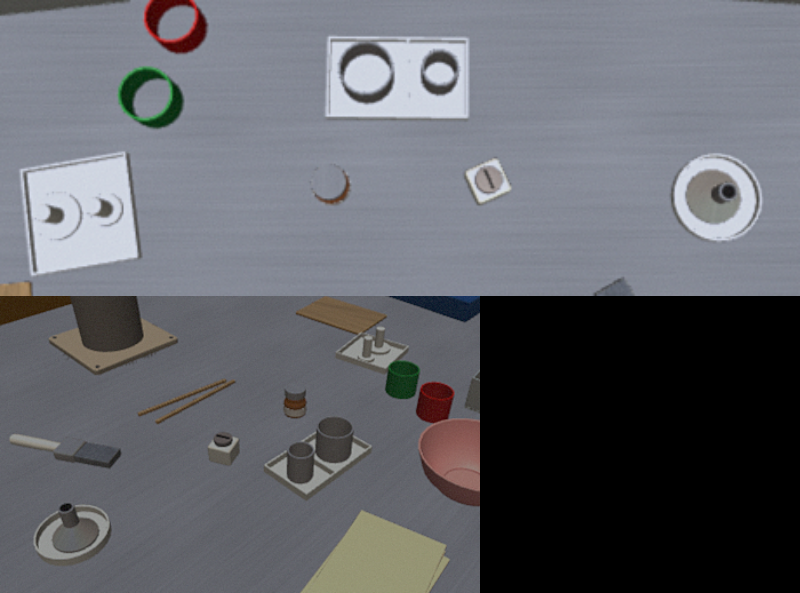

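The final views show both rings upright in their bays at crop (366,72) and (439,72), and the pressers side by side at (58,214) and (107,208). The funnel stands spout up in the dish at (716,197). Jar and timer are where they were, so I'm handing in.

```bash
python3 -c "
from plant import ticket
print(ticket.close_job())"
```

```text
the job is handed in; nothing more can be done
None
```

The job is handed in: the final camera views showed both rings, both pressers and the funnel upright in their places, with the jar and timer undisturbed, at 27.7 s on the robot's clock.

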